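# Dry-fit a wooden toy train before gluing

## Robot

A 6-joint arm with a two-finger parallel gripper is mounted at the origin on the work surface. World frame = base frame: x ahead of the robot, y to its left, z up, the work surface at z = 0. Lengths are in m, angles in rad, forces in N, time in s.
With the tool pointing down it reaches from about 0.35 to 0.775 m from the base axis. Payload 5.5 kg.
Tool frame: the origin (TCP) lies at the very end of the fingers, on their centre line; the grasp point (between the pads) lies 19 mm behind it (env.grip_point_offset is the distance from the TCP to the grasp point, in m); z points along the fingers, y is the line along which they close (so a half turn about z gives the same grasp; the last joint's range is limited). The gripper opens to 85 mm and grips with 20 to 120 N. Pads are 22 mm wide; open, the fingers measure 114 mm over their backs; the gripper's body (76 mm by 85 mm) begins 54 mm behind the grasp point. The pads swing forward as they close: fully open they stand 13 mm farther back than shut.
Start: joints at [-1.335, 0.313, 0.046, 1.304, 0, 1.431], TCP at [0.211, -0.535, 0.231] pointing down, gripper open.
Joint ranges: [-2.76, 2.76], [-0.86, 1.69], [-1.03, 1.26], [-2.2, 2.34], [-1.47, 1.5], [-3.14, 3.14]. Speed limits (rad/s): [2.57, 2.57, 3.14, 3.14, 3.14, 3.14].

## Interface

Orientations are given as a unit quaternion [w, x, y, z].
In Python, from workcell import sensors, imaging, workorder, env gives the robot as it stands.
- The arm moves only by the shell command python3 -m handwheel 'ROWS' [FORCE]. ROWS is JSON, a list of rows, each a list of 5 numbers: the shift along the tool's x, y, z in mm, then the turn about the tool's z in rad, then the opening, from 0 (shut) to 1 (fully open). A call has 1 to 8 rows; each row is the pose to reach, as a shift and turn from the pose commanded when the call began, along the tool's axes at that moment; what a row does not reach only later rows make up. A row lasts 1/10 s, in which the tool goes at most 50 mm and 8.59 degrees, less where a joint would pass 70% of its speed; a pose out of reach is approached as far as the arm can. A call with a gripper value outside its range is refused whole. The fingers move at their own pace and stop on an object; FORCE is the grip in N (left out, the last holds). Time passes only in rows, so rows that repeat a pose let the fingers close. It gives the time, the measured TCP pose, the force, the opening and the grip force at its end, in the units of the state.
- sensors.get_state(): the state, without advancing time (a new reading comes with each control period).
- imaging.read_camera(name): name is "side" or "top" or "wrist"; returns a dict with "color" (420x560x3 uint8, blue, green, red), "z_map" (420x560 float32, m along the optical axis (not along the pixel's ray), 0 where there is no reading), "fx", "fy", "cx", "cy" (pixels), "xyz" and "rotation" of the camera in the world. Camera axes: x right, y down, z forward; pixel columns grow to the right and rows downward; lengths in m; the calibration is good to about 2 mm. A picture is of the moment at which its call begins.
- workorder.hand_in(): hands the job in; it is judged then, once.
The state is a dict: "clock": time; "joint_pos": joint angles; "qvel": joint speeds; "tau": joint torques, N m; "tcp_pos": TCP position; "orientation": TCP orientation; "wrist_force": force on the tool from outside, world axes, zero at the start; "ft_torque": the same for the moment, N m; "finger_gap": finger opening in m; "grip_force": force on a finger pad.
Only numpy, scipy, OpenCV 4.12 (cv2) and the standard library are available. Lean on these libraries where they do the work, as an engineer would, in place of code of your own. Each camera call takes 0.05 s, during which the arm holds its last target. There are 200 camera calls.

## Task

Dry-fit the wooden toy train so that it can be checked before gluing. On the locomotive chassis (the one with the sloping cowcatcher at its front) stand the cab on the rear pencilled outline and, in front of it, the boiler on the front outline with its square chimney seat towards the cowcatcher; the roof goes centred on top of the cab and the chimney upright in the middle of the seat on the boiler. Stand the barrel on the wagon, midway between its two end boards; all parts square to the chassis and centred on their places to within about a centimetre.

Things in the scene. Friction and masses are not known exactly. Their poses are not given: they have to be found in the camera images.
- loco_chassis: Fixed brown plank on 8 wheels (68 wide over them), on a plywood strip 220 x 84 x 6. Flat deck 38 above the origin, x -100 to 76, 54 wide; sloping pale cowcatcher at the front, brass pin at the rear. Pencilled outlines on the deck: cab's 60 x 46 centred at x = -66, boiler's 84 x 42 at x = +20, both y = 0. Origin: centre of the strip's underside; x to the front (roughly robot's left), z up.
- wagon: Fixed brown plank on 4 wheels (68 wide over them), on a plywood strip 150 x 84 x 6. Flat deck 38 above the origin, 130 long, 54 wide; a pale upright end board 8 thick, 24 high at each end (inner faces at x = -57 and +57). Origin: centre of the strip's underside, below the deck's middle; x along the plank, z up.
- cab: Loose pale wooden block, the driver's cab: 60 long (x) x 46 wide (y) x 46 high, flat on top, two dark square windows on each long side and two small round ones on each end; the same either way round. 70 to 110 g. Origin: centre of its underside, z up.
- boiler: Loose pale wooden bar of diameter 42 lying along x, 84 long, axis 22 above its flat foot (34 wide). On top: a small round dome (diameter 20, top at 56, x = -18) and, near the front end, a flat square chimney seat 34 x 34, its top 46 above the underside, centred at x = +25, y = 0. Dark disc on the front face. About 100 g. Origin: centre of its underside; x to the front, z up.
- roof: Loose pale wooden plate, the cab's roof: 72 long (x) x 52 wide (y) x 10 thick, with a raised strip 34 wide and 5 high along the middle of its upper side (15 high in all); the same either way round. 28 to 46 g. Origin: centre of its underside, z up. Goes on the cab with its long side along the cab's long side.
- chimney: Loose pale wooden upright cylinder, the chimney: diameter 24, height 42, with a dark bore drawn on its top. 16 to 26 g. Origin: centre of its underside, z up.
- barrel: Loose pale wooden barrel standing upright: diameter 40 at the belly (16 to 34 above the underside), 34 at the ends, height 50, two dark hoops. 40 to 65 g. Origin: centre of its underside, z up.
Mind the look-alikes: they are no part of the job. What is shaped like the wagon but orange or yellow is not meant.

How it is judged:
By the outcome, as a careful person would: the job done as asked, in the order asked, and still so for the second after the job is handed in, with the robot touching nothing.
It also fails if it takes over 120 s, if anything falls off the work surface, if the arm or the gripper's body presses on something with over 40 N, if the wrist force passes 120 N, or if a joint passes its speed limit or range.

## Working session

There is one attempt and no reset: what is moved stays moved. The work goes in short steps, Python scripts to look and compute and a shell command to move; the robot and the scene stay as the last step left them, time stands still between calls to the robot, and variables do not carry over. Pictures are saved under pics/ and viewed, at most 14 in all, crops included, and the job is handed in when it is done.

```bash
mkdir -p pics; ls
python3 - <<'E'
from workcell import sensors, imaging
import cv2,numpy as np
s=sensors.get_state();print(s)
for n in("top","side"):
    c=imaging.read_camera(n);cv2.imwrite(f"pics/{n}0.png",c["color"])
    np.savez(f"/tmp/{n}0.npz",**c);print(n,c["fx"],c["fy"],c["cx"],c["cy"],c["xyz"],c["rotation"])
E
```

```text
pics
{'clock': 0.0, 'joint_pos': array([-1.33459828e+00,  3.14011881e-01,  4.49822692e-02,  1.30359483e+00,
        1.22215963e-05,  1.43122919e+00]), 'qvel': array([ 0.00075966, -0.00041859, -0.0031461 , -0.00020462, -0.00080639,
        0.00040967]), 'tau': array([-8.16533193e-04, -4.80626965e+01,  2.98534173e+01,  1.92902167e-02,
       -1.55065741e-04, -2.63136849e-05]), 'tcp_pos': array([ 0.21090838, -0.53437836,  0.23040368]), 'orientation': array([-9.13283461e-04,  9.82401516e-01,  1.86779083e-01, -3.80421389e-05]), 'wrist_force': array([-0.77490928, -0.29332506, -0.01676317]), 'ft_torque': array([-0.04016041, -0.04444724, -0.00318161]), 'grip_force': 0.0, 'finger_gap': 0.08554849456832257}
top 507.3232236634289 507.3232236634289 274.9985849274653 213.10335628632066 [ 0.35005957 -0.1474921   1.64158751] [ 0.01600569 -0.69634607  0.71739097 -0.01400585]
side 500.11052040045604 500.11052040045604 276.464357091051 211.6927402234309 [0.11857894 0.88528627 0.94483922] [ 0.06196005 -0.11005532  0.90018657 -0.41678882]
```

View pics/top0.png

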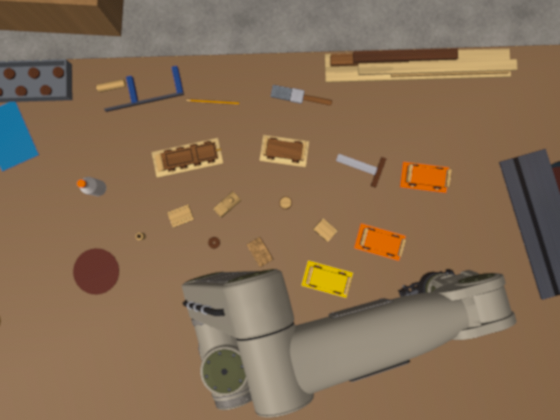

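View pics/side0.png

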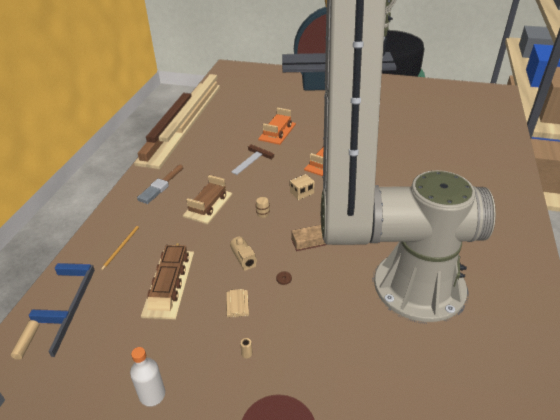

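The top view shows the loco chassis at (187,156), the brown wagon at (285,150), boiler (227,204), barrel (286,203), roof (180,215), cab (326,230) and chimney (139,237). The orange and yellow wagons at (426,177), (381,242) and (328,279) are look-alikes. So are the dark block at (260,250) and the disc at (214,242). I'll measure next and confirm with an enlarged crop.

```bash
cat > h.py <<'E'
import numpy as np,cv2
from scipy.spatial.transform import Rotation as R
def rot(c):
    q=np.asarray(c["rotation"]);return q if q.shape==(3,3) else R.from_quat(q,scalar_first=True).as_matrix()
def ray(c,uv,z):
    "pixels -> world points on plane z"
    uv=np.atleast_2d(np.asarray(uv,float));d=np.c_[(uv[:,0]-c["cx"])/c["fx"],(uv[:,1]-c["cy"])/c["fy"],np.ones(len(uv))]@rot(c).T
    return c["xyz"]+d*((z-c["xyz"][2])/d[:,2])[:,None]
def cloud(c):
    v,u=np.mgrid[:420,:560];d=np.stack([(u-c["cx"])/c["fx"],(v-c["cy"])/c["fy"],np.ones(u.shape)],-1)*c["z_map"][...,None]
    return d@rot(c).T+c["xyz"]
def yaw(s):
    "world direction of tool x, deg"
    m=R.from_quat(s["orientation"],scalar_first=True).as_matrix();return np.degrees(np.arctan2(m[1,0],m[0,0]))
def rectmask(c,m,z):
    "largest blobs: minAreaRect on plane z: centre, sizes mm, angle of long side deg"
    p=ray(c,np.argwhere(m)[:,::-1],z)[:,:2]
    (cx,cy),(w,h),a=cv2.minAreaRect((p*1000).astype(np.float32))
    if w<h:w,h,a=h,w,a+90
    return np.round([cx,cy,w,h,(a+90)%180-90],1)
E
python3 - <<'E'
from h import *
c=dict(np.load("/tmp/top0.npz"))
P=cloud(c)
im=cv2.resize(c["color"][120:300,120:400],None,fx=2.8,fy=2.8,interpolation=cv2.INTER_CUBIC);cv2.imwrite("pics/crop0.png",im)
m=((P[...,2]>.008)&(P[...,2]<.12)).astype(np.uint8)
n,l,st,ce=cv2.connectedComponentsWithStats(m)
for i in range(1,n):
    if st[i,4]>25 and 110<ce[i,0]<460 and 120<ce[i,1]<300:
        z=P[...,2][l==i]; print(ce[i].round(1),st[i,4],"zmax",z.max().round(3),rectmask(c,l==i,float(np.percentile(z,80))))
E
```

```text
[283.8 149.8] 868 zmax 0.07 [ 614.7 -176.8  144.9   80.    81.1]
[186.1 156.9] 1329 zmax 0.052 [604.  129.4 214.2  81.2 -79.9]
[377.1 171.6] 200 zmax 0.026 [ 546.7 -465.5   99.8   48.4  -25.2]
[426.4 176.6] 907 zmax 0.069 [ 517.9 -623.6  149.    79.1   80.4]
[226.2 204.5] 345 zmax 0.061 [449.7   8.7  84.2  41.1 -49.6]
[284.6 202.9] 132 zmax 0.058 [ 448.4 -176.3   37.7   37.7   -1.7]
[179.6 216. ] 313 zmax 0.024 [418.6 161.9  72.7  54.1 -68.4]
[324.2 230. ] 299 zmax 0.056 [ 360.5 -297.1   61.3   48.3   46.6]
[381.1 242.3] 888 zmax 0.07 [ 318.9 -470.9  148.7   83.3   73. ]
[139.3 236.2] 61 zmax 0.049 [357.1 284.6  28.4  22.1  88.9]
[213.2 243. ] 65 zmax 0.022 [330.4  57.5  38.1  36.3 -69.6]
[259.  251.8] 428 zmax 0.045 [297.6 -89.8  84.4  50.3  29.3]
[327.6 279.8] 892 zmax 0.069 [ 204.  -300.6  148.1   79.7   77. ]
```

View pics/crop0.png

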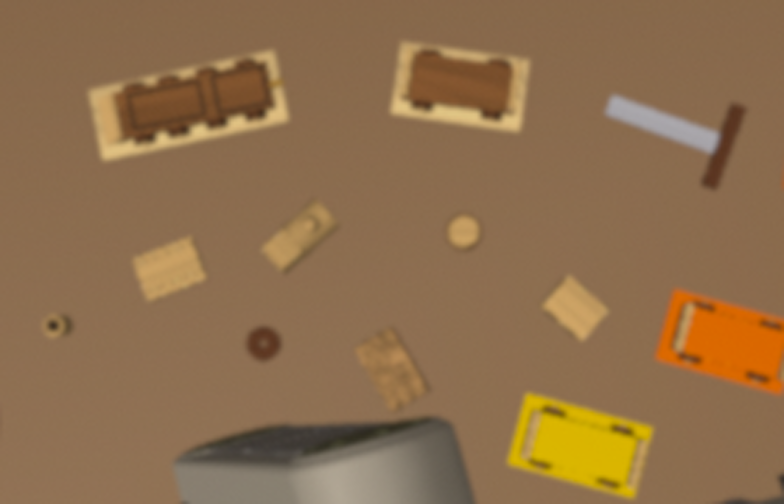

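Each measured footprint matches a listed part to within a few millimetres: cab 61x48, boiler 84x41, roof 73x54, barrel 38, and the wagon strip 145x80. I'm picking the brown wagon, not the orange or yellow ones. The boiler's front points to lower left, away from its dome. First I'll move over the cab.

```bash
cat > go.py <<'E'
import sys
from h import *
from workcell import sensors
def plan(x,y,z,yw):
    s=sensors.get_state();m=R.from_quat(s["orientation"],scalar_first=True).as_matrix()
    d=m.T@(np.array([x,y,z])-s["tcp_pos"]*1000);t=(yaw(s)-yw+90)%180-90
    print("clock %.1f tcp %s yaw %.1f gap %.1f -> shift %s turn %.3f"%(s["clock"],(s["tcp_pos"]*1000).round(1),yaw(s),s["finger_gap"]*1000,d.round(1),np.radians(t)))
if __name__=="__main__":plan(*map(float,sys.argv[1:5]))
E
python3 go.py 360 -297 200 46.6
```

```text
clock 0.1 tcp [ 210.9 -534.4  230.5] yaw 21.5 gap 85.4 -> shift [ 225.8 -166.1   30.8] turn -0.438
```

```bash
python3 -m handwheel '[[226,-166,31,-0.44,1],[226,-166,31,-0.44,1],[226,-166,31,-0.44,1],[226,-166,31,-0.44,1],[226,-166,31,-0.44,1],[226,-166,31,-0.44,1],[226,-166,31,-0.44,1]]' 40
python3 - <<'E'
from h import *
from workcell import imaging,sensors
c=imaging.read_camera("wrist");cv2.imwrite("pics/w0.png",c["color"]);np.savez("/tmp/w0.npz",**c)
s=sensors.get_state();m=R.from_quat(s["orientation"],scalar_first=True).as_matrix()
print("cam in tool",(m.T@(c["xyz"]-s["tcp_pos"])*1000).round(), (m.T@rot(c)).round(2))
P=cloud(c);M=((P[...,2]>.03)&(P[...,2]<.06)&(np.hypot(P[...,0]-.36,P[...,1]+.297)<.07)).astype(np.uint8)
n,l,st,ce=cv2.connectedComponentsWithStats(M);i=1+st[1:,4].argmax();z=P[...,2][l==i];print(ce[i],st[i,4],np.median(z),rectmask(c,l==i,.046))
E
python3 go.py 360 -297 6 46.6
```

```text
clock: 0.8
tcp_pos: [0.3612, -0.2936, 0.1996]
orientation: [-0.001, 0.917, 0.399, 0.0]
wrist_force: [1.0, -0.4, 0.4]
finger_gap: 0.0856
grip_force: 0.0
cam in tool [  76.   -2. -143.] [[ 0.   -0.96 -0.29]
 [ 1.    0.   -0.  ]
 [ 0.   -0.29  0.96]]
[286.57790476 189.73561905] 2625 0.046680914087260605 [ 362.1 -298.8   61.6   46.    47.1]
clock 0.8 tcp [ 360.8 -295.6  199.9] yaw 47.0 gap 85.4 -> shift [ -1.6   0.6 193.9] turn 0.006
```

View pics/w0.png

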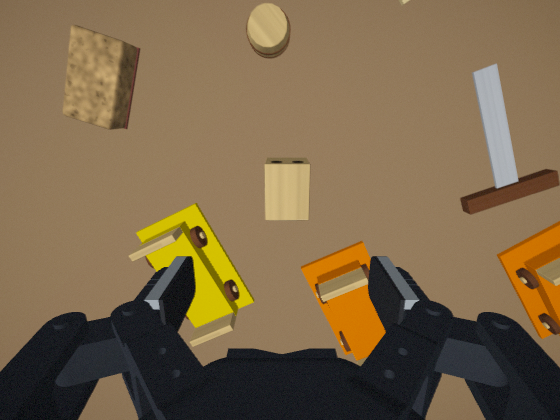

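The wrist view shows the cab centred at (287,190) with clear space around it. The open fingers are at (170,290) and (395,290), and the look-alike wagons are well clear.

```bash
python3 go.py 362 -298.8 6 47.1;  python3 -m handwheel '[[-1.5,3.5,194,0,1],[-1.5,3.5,194,0,1],[-1.5,3.5,194,0,1],[-1.5,3.5,194,0,1],[-1.5,3.5,194,0,1],[-1.5,3.5,194,0,0],[-1.5,3.5,194,0,0],[-1.5,3.5,194,0,0]]' 40; python3 -m handwheel '[[0,0,0,0,0],[0,0,0,0,0],[0,0,0,0,0]]'; python3 go.py 362 -298.8 6 47.1
```

```text
clock 0.8 tcp [ 360.8 -295.6  199.9] yaw 47.0 gap 85.4 -> shift [ -1.6   3.3 193.9] turn -0.002
clock: 1.65
tcp_pos: [0.3633, -0.3032, 0.0089]
orientation: [0.002, 0.918, 0.397, 0.001]
wrist_force: [-1.9, 0.7, 5.3]
finger_gap: 0.0459
grip_force: 40.6
clock: 1.95
tcp_pos: [0.3634, -0.3031, 0.0089]
orientation: [0.003, 0.918, 0.397, 0.001]
wrist_force: [-0.8, 0.0, 7.5]
finger_gap: 0.0456
grip_force: 41.7
clock 1.9 tcp [ 363.4 -303.1    8.9] yaw 46.7 gap 45.6 -> shift [ 2.2 -4.   2.9] turn -0.006
```

```bash
python3 go.py 616 62 200 100
```

```text
clock 1.9 tcp [ 363.4 -303.1    8.9] yaw 46.7 gap 45.6 -> shift [ 438.8  -65.2 -192. ] turn -0.930
```

```bash
python3 -m handwheel '[[0,0,-40,0,0],[0,0,-80,0,0],[40,-5,-110,-0.1,0],[439,-65,-192,-0.93,0],[439,-65,-192,-0.93,0],[439,-65,-192,-0.93,0],[439,-65,-192,-0.93,0],[439,-65,-192,-0.93,0]]'; python3 go.py 616 62 200 100
```

```text
clock: 2.75
tcp_pos: [0.5263, -0.0655, 0.1683]
orientation: [0.001, 0.67, 0.742, 0.001]
wrist_force: [0.7, -0.5, -0.5]
finger_gap: 0.0456
grip_force: 41.4
clock 2.8 tcp [526.3 -65.5 168.3] yaw 95.8 gap 45.6 -> shift [117.7 102.2 -31.6] turn -0.073
```

```bash
python3 -m handwheel '[[118,102,-32,-0.07,0],[118,102,-32,-0.07,0],[118,102,-32,-0.07,0],[118,102,-32,-0.07,0],[118,102,-32,-0.07,0],[118,102,-32,-0.07,0]]'
python3 - <<'E'
from h import *
from workcell import imaging
c=imaging.read_camera("wrist");cv2.imwrite("pics/w1.png",c["color"]);np.savez("/tmp/w1.npz",**c)
E
python3 go.py 616 62 200 100
```

```text
clock: 3.35
tcp_pos: [0.6146, 0.0594, 0.1983]
orientation: [0.0, 0.646, 0.763, -0.0]
wrist_force: [-0.9, -0.2, -0.8]
finger_gap: 0.0457
grip_force: 41.6
clock 3.4 tcp [614.4  58.8 198.1] yaw 99.4 gap 45.4 -> shift [ 2.8  2.1 -1.9] turn -0.011
```

View pics/w1.png

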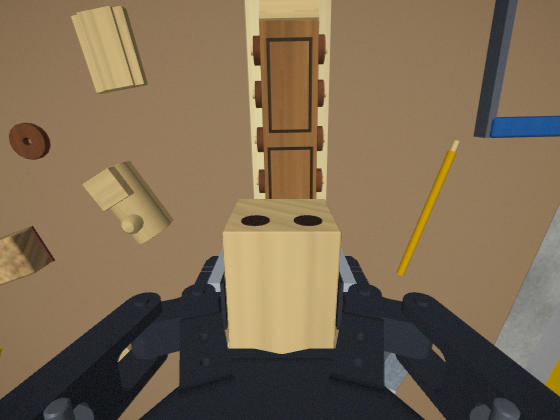

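The cab is held square. The boiler outline's corners are near (268,38) and (312,132), and the cab outline's front edge is at row 148. I'll turn these into chassis pose.

Run:
```python
from h import *
c=dict(np.load("/tmp/w1.npz"))
g=cv2.cvtColor(c["color"],cv2.COLOR_BGR2GRAY)
m=np.zeros(g.shape,bool);m[32:140,264:316]=g[32:140,264:316]<55
n,l,st,ce=cv2.connectedComponentsWithStats(m.astype(np.uint8));i=1+st[1:,4].argmax();print(st[i])
r=rectmask(c,l==i,.038);print("boiler outline",r)
a=np.radians(r[4]%180);u=np.array([np.cos(a),np.sin(a)]);b=r[:2]
print("origin",b-20*u,"cab place",b-86*u,"seat",b+25*u,"yaw",np.degrees(a))
f=ray(c,[[269,149],[313,148]],.038)[:,:2]*1000;print("cab front edge dist to boiler ctr (expect -56)",(f-b)@u)
P=cloud(c);print("deck z",P[60:110,280:300,2].mean())
```

```text
[267  37  45  96 578]
boiler outline [604.8 157.   83.6  41.1 -79.4]
origin [608.47902701 137.34129302] cab place [620.61981615  72.46755997] seat [600.20121623 181.57338373] yaw 100.60000000000001
cab front edge dist to boiler ctr (expect -56) [-58.28668599 -58.1752472 ]
deck z 0.03962378203736651
```

```bash
python3 go.py 621 70.3 100 100.5
```

```text
clock 3.4 tcp [614.4  58.8 198.1] yaw 99.4 gap 45.4 -> shift [10.3  8.5 98.1] turn -0.019
```

```bash
python3 -m handwheel '[[10,8.5,98,-0.02,0],[10,8.5,98,-0.02,0],[10,8.5,98,-0.02,0],[10,8.5,98,-0.02,0],[10,8.5,98,-0.02,0]]';  python3 go.py 621 70.3 48 100.5
```

```text
clock: 3.9
tcp_pos: [0.6235, 0.0701, 0.1029]
orientation: [0.002, 0.639, 0.769, 0.001]
wrist_force: [-0.2, -0.3, 0.1]
finger_gap: 0.0455
grip_force: 41.5
clock 3.9 tcp [623.5  70.1 102.9] yaw 100.5 gap 45.5 -> shift [ 0.7 -2.6 54.9] turn 0.000
```

```bash
python3 -m handwheel '[[0.5,-2.5,30,0,0],[0.5,-2.5,50,0,0],[0.5,-2.5,55,0,0],[0.5,-2.5,55,0,0],[0.5,-2.5,55,0,0]]';  python3 go.py 621 70.3 48 100.5
```

```text
clock: 4.4
tcp_pos: [0.6214, 0.0709, 0.0476]
orientation: [0.002, 0.639, 0.769, 0.001]
wrist_force: [0.6, 0.2, -0.4]
finger_gap: 0.0456
grip_force: 41.8
clock 4.4 tcp [621.4  70.9  47.6] yaw 100.6 gap 45.6 -> shift [-0.5 -0.5 -0.4] turn 0.001
```

```bash
python3 -m handwheel '[[0,0,1,0,0],[0,0,2,0,0],[0,0,2,0,0]]'; python3 -m handwheel '[[0,0,0,0,0.8],[0,0,0,0,0.8],[0,0,0,0,0.8],[0,0,-40,0,0.8],[0,0,-80,0,0.8],[0,0,-130,0,1],[0,0,-170,0,1],[0,0,-170,0,1]]';  python3 go.py 450 9 200 130.4
```

```text
clock: 4.7
tcp_pos: [0.6214, 0.0709, 0.0469]
orientation: [0.002, 0.639, 0.769, 0.001]
wrist_force: [-3.5, -0.2, 13.2]
finger_gap: 0.0455
grip_force: 43.3
clock: 5.5
tcp_pos: [0.6229, 0.0712, 0.22]
orientation: [0.004, 0.639, 0.769, 0.004]
wrist_force: [1.0, -0.4, 0.2]
finger_gap: 0.0855
grip_force: 0.0
clock 5.5 tcp [622.9  71.2 220. ] yaw 100.6 gap 85.5 -> shift [ -29.2 -181.6   18. ] turn -0.520
```

Now over to the boiler with the same hover, measuring both the cab left behind and the boiler.

```bash
python3 -m handwheel '[[-29,-182,18,-0.52,1],[-29,-182,18,-0.52,1],[-29,-182,18,-0.52,1],[-29,-182,18,-0.52,1],[-29,-182,18,-0.52,1],[-29,-182,18,-0.52,1]]'
python3 - <<'E'
from h import *
from workcell import imaging
c=imaging.read_camera("wrist");cv2.imwrite("pics/w2.png",c["color"]);np.savez("/tmp/w2.npz",**c)
P=cloud(c);d=np.hypot(P[...,0]-.45,P[...,1]-.009)<.065
def big(M):
    n,l,st,ce=cv2.connectedComponentsWithStats(M.astype(np.uint8));i=1+st[1:,4].argmax();print(ce[i].round(),st[i,4]);return l==i
m=big(d&(P[...,2]>.03)&(P[...,2]<.065));print("upper",rectmask(c,m,.030))
seat=big(d&(P[...,2]>.0435)&(P[...,2]<.0485));print("seat",rectmask(c,seat,.046))
t=P[...,2][m];print(t.max())
E
python3 go.py 450 9 3 130.4
```

```text
clock: 6.1
tcp_pos: [0.4458, 0.009, 0.1948]
orientation: [0.0, 0.42, 0.907, 0.0]
wrist_force: [0.3, 0.1, 1.2]
finger_gap: 0.0854
grip_force: 0.0
[287. 189.] 2921
upper [453.6   8.5  89.5  38.9 -50.4]
[288. 170.] 1221
seat [443.1  20.7  55.2  33.2 -49.7]
0.05829552273515498
clock 6.2 tcp [446.9   9.1 195.1] yaw 130.3 gap 85.2 -> shift [ -1.9   2.2 192.1] turn -0.001
```

View pics/w2.png

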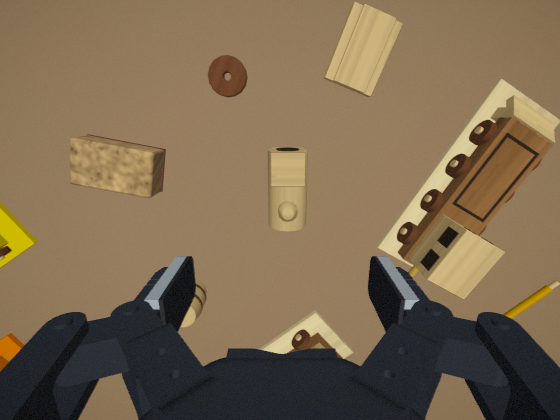

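The boiler is upright and square at (287,190), its front (dark disc) at (288,150), seat centre at (288,169). The cab stands on its outline at (450,255).

```bash
python3 - <<'E'
from h import *
c=dict(np.load("/tmp/w2.npz"))
u=np.array([np.cos(np.radians(130)),np.sin(np.radians(130))])
s=ray(c,[[288,169.5]],.046)[0,:2]*1000;e=ray(c,[[306,153],[270,153],[306,186],[270,186]],.046)[:,:2]*1000
b=ray(c,[[287,231]],.022)[0,:2]*1000
print("seat",s,"edges along",(e-s)@u,"origin",s-25*u,"rear-based",b+42*u)
E
python3 go.py 450 9 60 130
```

```text
seat [436.75033094  28.8630654 ] edges along [ 16.35076046  16.17026834 -16.71499023 -16.90145033] origin [452.82002119   9.71195432] rear-based [458.54820312   3.28866979]
clock 6.2 tcp [446.9   9.1 195.1] yaw 130.3 gap 85.2 -> shift [ -2.    2.2 135.1] turn 0.006
```

```bash
python3 -m handwheel '[[-3.5,5,50,0,1],[-3.5,5,100,0,1],[-3.5,5,150,0,1],[-3.5,5,191,0,1],[-3.5,5,191,0,1],[-3.5,5,191,0,1]]'; python3 -m handwheel '[[0,0,0,0,0],[0,0,0,0,0],[0,0,0,0,0],[0,0,0,0,0],[0,0,0,0,0]]' 40; python3 go.py 453 9.5 5 130;python3 go.py 608 140 200 100.6
```

```text
clock: 6.75
tcp_pos: [0.4526, 0.01, 0.0038]
orientation: [-0.001, 0.419, 0.908, -0.0]
wrist_force: [0.3, 0.4, 0.9]
finger_gap: 0.0853
grip_force: 0.0
clock: 7.25
tcp_pos: [0.4538, 0.0095, 0.0059]
orientation: [0.002, 0.42, 0.908, 0.001]
wrist_force: [0.1, 0.8, 6.8]
finger_gap: 0.0408
grip_force: 39.6
clock 7.2 tcp [453.8   9.5   5.9] yaw 130.4 gap 40.8 -> shift [ 0.5 -0.6  0.9] turn 0.007
clock 7.2 tcp [453.8   9.5   5.9] yaw 130.4 gap 40.8 -> shift [  -1.1  202.5 -193.6] turn 0.520
```

```bash
python3 go.py 605 156.5 130 100.6; python3 -m handwheel '[[0,0,-45,0,0],[0,0,-90,0,0],[0,0,-135,0,0],[13,208,-135,0.52,0],[13,208,-135,0.52,0],[13,208,-135,0.52,0],[13,208,-135,0.52,0],[13,208,-135,0.52,0]]';python3 go.py 605 156.5 100 100.6
```

```text
clock 7.2 tcp [453.8   9.5   5.9] yaw 130.4 gap 40.8 -> shift [  13.6  210.7 -123.6] turn 0.520
clock: 8.05
tcp_pos: [0.6053, 0.1578, 0.1393]
orientation: [0.001, 0.638, 0.77, 0.002]
wrist_force: [-1.3, -0.5, -1.0]
finger_gap: 0.0405
grip_force: 41.5
clock 8.1 tcp [605.3 157.8 139.3] yaw 100.7 gap 40.5 -> shift [-1.2 -0.7 39.3] turn 0.002
```

```bash
python3 -m handwheel '[[-1,-0.5,45,0,0],[-1,-0.5,75,0,0],[-1,-0.5,89,0,0],[-1,-0.5,93,0,0],[-1,-0.5,93,0,0],[-1,-0.5,93,0,0]]';python3 go.py 605 156.5 44 100.6
```

```text
clock: 8.65
tcp_pos: [0.6031, 0.1533, 0.048]
orientation: [0.001, 0.639, 0.769, 0.001]
wrist_force: [-0.1, -0.1, -0.3]
finger_gap: 0.0406
grip_force: 41.6
clock 8.7 tcp [603.1 153.3  48. ] yaw 100.6 gap 40.6 -> shift [2.8 2.5 4. ] turn -0.000
```

```bash
python3 -m handwheel '[[3,2.5,1,0,0],[3,2.5,3,0,0],[3,2.5,4.5,0,0],[3,2.5,4.5,0,0]]';python3 go.py 605 156.5 44 100.6
```

```text
clock: 9.05
tcp_pos: [0.6049, 0.1572, 0.0439]
orientation: [0.001, 0.639, 0.77, 0.001]
wrist_force: [-2.2, 0.9, 10.4]
finger_gap: 0.0408
grip_force: 42.6
clock 9.1 tcp [604.9 157.2  43.9] yaw 100.6 gap 40.8 -> shift [-0.7 -0.1 -0.1] turn 0.000
```

```bash
python3 -m handwheel '[[0,0,0,0,0.8],[0,0,0,0,0.8],[0,0,0,0,0.8],[0,0,-40,0,0.8],[0,0,-80,0,0.8],[0,0,-130,0,1],[0,0,-155,0,1],[0,0,-155,0,1]]';  python3 go.py 419 162 200 111.6
```

```text
clock: 9.85
tcp_pos: [0.6063, 0.1571, 0.2016]
orientation: [0.003, 0.639, 0.769, 0.003]
wrist_force: [-1.0, 0.7, -0.8]
finger_gap: 0.0854
grip_force: 0.0
clock 9.8 tcp [606.3 157.1 201.6] yaw 100.6 gap 85.4 -> shift [  39.2 -183.2   -0. ] turn -0.192
```

```bash
python3 -m handwheel '[[39,-183,0,-0.19,1],[39,-183,0,-0.19,1],[39,-183,0,-0.19,1],[39,-183,0,-0.19,1],[39,-183,0,-0.19,1],[39,-183,0,-0.19,1]]'
python3 - <<'E'
from h import *
from workcell import imaging
c=imaging.read_camera("wrist");cv2.imwrite("pics/w3.png",c["color"]);np.savez("/tmp/w3.npz",**c)
P=cloud(c)
def big(M):
    n,l,st,ce=cv2.connectedComponentsWithStats(M.astype(np.uint8));i=1+st[1:,4].argmax();print(ce[i].round(),st[i,4]);return l==i
m=big((np.hypot(P[...,0]-.419,P[...,1]-.162)<.07)&(P[...,2]>.005)&(P[...,2]<.03));print("roof",rectmask(c,m,.011))
m=big((np.hypot(P[...,0]-.62,P[...,1]-.072)<.06)&(P[...,2]>.079)&(P[...,2]<.09));print("cab top",rectmask(c,m,.084))
E
python3 go.py 419 162 100 111.6
```

```text
clock: 10.45
tcp_pos: [0.4159, 0.1615, 0.1959]
orientation: [-0.0, 0.563, 0.827, -0.0]
wrist_force: [1.6, 0.4, -0.2]
finger_gap: 0.0854
grip_force: 0.0
[286. 181.] 2925
roof [420.4 162.5  74.1  51.8 -70.6]
[446. 301.] 178
cab top [605.9 124.6  22.1  11.7  -6.6]
clock 10.5 tcp [417.  161.5 196.1] yaw 111.5 gap 85.4 -> shift [-0.2  1.9 96.1] turn -0.002
```

View pics/w3.png

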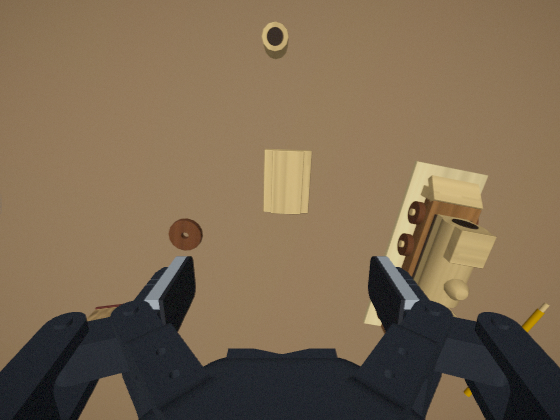

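The roof is at (287,181), square to the fingers within 2°. The chimney is at (275,37) and the boiler sits on the chassis at right. Going down on the roof.

```bash
python3 -m handwheel '[[-0.5,3.5,50,0.03,1],[-0.5,3.5,100,0.03,1],[-0.5,3.5,150,0.03,1],[-0.5,3.5,189,0.03,0.75],[-0.5,3.5,193,0.03,0.75],[-0.5,3.5,193,0.03,0.75]]'; python3 go.py 420.4 162.5 2 109.8;python3 -m handwheel '[[0,0,0,0,0],[0,0,0,0,0],[0,0,0,0,0],[0,0,0,0,0],[0,0,0,0,0]]' 30;  python3 go.py 420.4 162.5 2 109.8
```

```text
clock: 11.1
tcp_pos: [0.42, 0.162, 0.0026]
orientation: [-0.001, 0.575, 0.818, -0.001]
wrist_force: [0.5, -0.1, 1.0]
finger_gap: 0.0644
grip_force: 0.0
clock 11.1 tcp [420.  162.    2.6] yaw 109.7 gap 64.4 -> shift [0.4 0.5 0.6] turn -0.001
clock: 11.6
tcp_pos: [0.4221, 0.1626, 0.0052]
orientation: [0.002, 0.575, 0.818, 0.002]
wrist_force: [1.3, 0.4, 7.7]
finger_gap: 0.0502
grip_force: 32.5
clock 11.6 tcp [422.1 162.6   5.2] yaw 109.8 gap 50.2 -> shift [ 0.4 -1.6  3.2] turn -0.001
```

```bash
python3 - <<'E'
from h import *
c=dict(np.load("/tmp/w2.npz"));P=cloud(c)
M=(np.hypot(P[...,0]-.62,P[...,1]-.072)<.06)&(P[...,2]>.078)&(P[...,2]<.092)
n,l,st,ce=cv2.connectedComponentsWithStats(M.astype(np.uint8));i=1+st[1:,4].argmax();print(ce[i],st[i,4],rectmask(c,l==i,.084))
E
python3 go.py 621 72.5 150 100.6
```

```text
[463.41669438 262.99501164] 3007 [617.5  72.5  60.4  51.7 -79.3]
clock 11.6 tcp [422.1 162.6   5.2] yaw 109.8 gap 50.2 -> shift [-152.2  157.3 -144. ] turn 0.160
```

```bash
python3 -m handwheel '[[0,0,-50,0,0],[0,0,-100,0,0],[0,0,-145,0,0],[-152,157,-145,0.16,0],[-152,157,-145,0.16,0],[-152,157,-145,0.16,0],[-152,157,-145,0.16,0],[-152,157,-145,0.16,0]]';python3 -m handwheel '[[0,0,0,0,0]]';python3 go.py 620.5 72.5 95 100.6
```

```text
clock: 12.4
tcp_pos: [0.6233, 0.0699, 0.1487]
orientation: [0.002, 0.64, 0.769, 0.001]
wrist_force: [0.0, 0.7, 0.3]
finger_gap: 0.05
grip_force: 31.3
clock: 12.5
tcp_pos: [0.6216, 0.0706, 0.1482]
orientation: [0.001, 0.64, 0.769, 0.0]
wrist_force: [-0.2, -0.5, -1.0]
finger_gap: 0.0503
grip_force: 31.3
clock 12.5 tcp [621.6  70.6 148.2] yaw 100.5 gap 50.3 -> shift [ 2.1 -0.8 53.2] turn -0.002
```

```bash
python3 -m handwheel '[[2,-1,30,0,0],[2,-1,48,0,0],[2,-1,55,0,0],[2,-1,55,0,0],[2,-1,55,0,0]]';python3 -m handwheel '[[0,0,0,0,0]]';python3 go.py 620.5 72.5 89.2 100.6
```

```text
clock: 13.0
tcp_pos: [0.6179, 0.0745, 0.0947]
orientation: [0.0, 0.639, 0.77, 0.0]
wrist_force: [0.1, 0.1, -0.2]
finger_gap: 0.0496
grip_force: 31.3
clock: 13.1
tcp_pos: [0.6186, 0.0743, 0.0951]
orientation: [0.001, 0.639, 0.769, 0.001]
wrist_force: [-0.4, -0.1, -0.2]
finger_gap: 0.0501
grip_force: 31.3
clock 13.1 tcp [618.6  74.3  95.1] yaw 100.6 gap 50.1 -> shift [-2.2  1.6  5.9] turn 0.000
```

Run:
```python
from h import *
from workcell import imaging
c=imaging.read_camera("wrist");cv2.imwrite("pics/w4.png",c["color"]);np.savez("/tmp/w4.npz",**c)
```

```text
(no output)
```

View pics/w4.png

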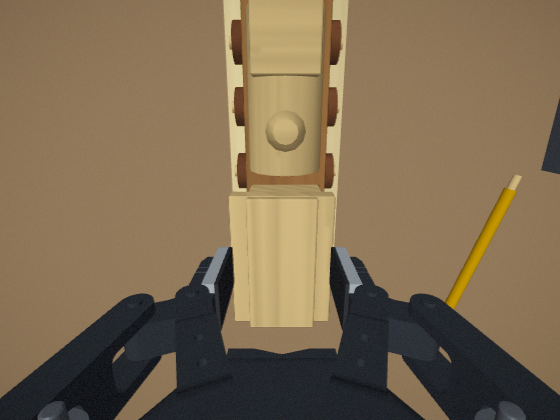

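The roof is held square over the cab at (283,255). The boiler sits centred on the deck ahead of it, with its dome at (285,131). Lowering and releasing.

```bash
python3 -m handwheel '[[-2,1.5,3,0,0],[-2,1.5,5,0,0],[-2,1.5,7,0,0],[-2,1.5,7,0,0]]'; python3 -m handwheel '[[0,0,0,0,0.75],[0,0,0,0,0.75],[0,0,0,0,0.75],[0,0,-40,0,0.75],[0,0,-80,0,0.8],[0,0,-110,0,1],[0,0,-110,0,1]]';  python3 go.py 357 284.6 200 110
```

```text
clock: 13.55
tcp_pos: [0.6205, 0.0722, 0.0891]
orientation: [0.001, 0.639, 0.769, 0.001]
wrist_force: [-4.5, 0.0, 14.0]
finger_gap: 0.0501
grip_force: 33.9
clock: 14.25
tcp_pos: [0.6223, 0.0724, 0.2015]
orientation: [0.003, 0.639, 0.769, 0.003]
wrist_force: [0.4, -0.3, 0.4]
finger_gap: 0.0855
grip_force: 0.0
clock 14.2 tcp [622.3  72.4 201.5] yaw 100.6 gap 85.5 -> shift [ 257.4 -221.8   -0.7] turn -0.164
```

```bash
python3 -m handwheel '[[257,-222,0,-0.16,1],[257,-222,0,-0.16,1],[257,-222,0,-0.16,1],[257,-222,0,-0.16,1],[257,-222,0,-0.16,1],[257,-222,0,-0.16,1],[257,-222,0,-0.16,1],[257,-222,0,-0.16,1]]'; python3 -m handwheel '[[0,0,0,0,1]]'
python3 - <<'E'
from h import *
from workcell import imaging
c=imaging.read_camera("wrist");np.savez("/tmp/w5.npz",**c)
P=cloud(c)
M=(np.hypot(P[...,0]-.357,P[...,1]-.285)<.05)&(P[...,2]>.038)&(P[...,2]<.05)
n,l,st,ce=cv2.connectedComponentsWithStats(M.astype(np.uint8));i=1+st[1:,4].argmax();print(ce[i].round(),st[i,4],rectmask(c,l==i,.042))
E
python3 go.py 357 284.6 100 110
```

```text
clock: 15.05
tcp_pos: [0.3498, 0.2859, 0.1956]
orientation: [-0.001, 0.573, 0.82, -0.001]
wrist_force: [0.5, -0.5, 0.3]
finger_gap: 0.0854
grip_force: 0.0
clock: 15.15
tcp_pos: [0.3534, 0.2846, 0.1959]
orientation: [0.0, 0.574, 0.819, -0.0]
wrist_force: [-0.5, -0.8, -0.4]
finger_gap: 0.0851
grip_force: 0.0
[288. 186.] 412 [357.9 289.4  23.   22.8 -25.2]
clock 15.2 tcp [354.3 284.2 196. ] yaw 109.8 gap 85.4 -> shift [-0.5  2.7 96. ] turn -0.003
```

```bash
python3 -m handwheel '[[3.5,5,50,0,1],[3.5,5,100,0,0.7],[3.5,5,150,0,0.7],[3.5,5,190,0,0.7],[3.5,5,190,0,0.6],[3.5,5,190,0,0.6]]'; python3 -m handwheel '[[0,0,0,0,0],[0,0,0,0,0],[0,0,0,0,0],[0,0,0,0,0],[0,0,0,0,0],[0,0,0,0,0]]' 25;  python3 go.py 357.9 289.4 5 109.8; python3 go.py 600.2 181.5 170 100.6
```

```text
clock: 15.8
tcp_pos: [0.3582, 0.2882, 0.0063]
orientation: [-0.0, 0.576, 0.817, -0.001]
wrist_force: [0.3, -0.4, 0.7]
finger_gap: 0.0511
grip_force: 0.0
clock: 16.4
tcp_pos: [0.36, 0.2901, 0.0088]
orientation: [0.002, 0.575, 0.818, 0.002]
wrist_force: [-0.2, -1.5, 6.4]
finger_gap: 0.0225
grip_force: 24.7
clock 16.4 tcp [360.  290.1   8.8] yaw 109.8 gap 22.5 -> shift [ 0.  -2.2  3.8] turn -0.001
clock 16.4 tcp [360.  290.1   8.8] yaw 109.8 gap 22.5 -> shift [-183.5  190.2 -160.2] turn 0.160
```

```bash
python3 -m handwheel '[[0,0,-50,0,0],[0,0,-100,0,0],[0,0,-160,0,0],[-183,190,-160,0.16,0],[-183,190,-160,0.16,0],[-183,190,-160,0.16,0],[-183,190,-160,0.16,0],[-183,190,-160,0.16,0]]';python3 -m handwheel '[[-183,190,-160,0.16,0]]' >/dev/null 2>&1 & wait; python3 go.py 600.2 181.5 120 100.6
```

```text
clock: 17.2
tcp_pos: [0.5876, 0.1861, 0.1676]
orientation: [0.001, 0.639, 0.769, 0.001]
wrist_force: [-0.3, 0.5, -0.2]
finger_gap: 0.0225
grip_force: 24.7
clock 17.3 tcp [621.9 162.3 189.8] yaw 91.8 gap 22.6 -> shift [ 19.9 -20.8  69.9] turn -0.153
```

The extra row I added was wrong: it pushed the arm about 50 mm further on, still high and clear of everything. I'll correct that and take the next look.

```bash
python3 -m handwheel '[[20,-21,30,-0.15,0],[20,-21,30,-0.15,0],[20,-21,30,-0.15,0],[20,-21,30,-0.15,0]]'; python3 go.py 600.2 181.5 120 100.6
python3 - <<'E'
from h import *
from workcell import imaging
c=imaging.read_camera("wrist");cv2.imwrite("pics/w6.png",c["color"]);np.savez("/tmp/w6.npz",**c)
E
```

```text
clock: 17.7
tcp_pos: [0.6001, 0.1829, 0.1631]
orientation: [0.001, 0.639, 0.769, 0.001]
wrist_force: [0.3, 0.8, -1.1]
finger_gap: 0.0224
grip_force: 24.8
clock 17.7 tcp [600.1 182.9 163.1] yaw 100.6 gap 22.4 -> shift [-1.4 -0.3 43.1] turn -0.000
```

View pics/w6.png

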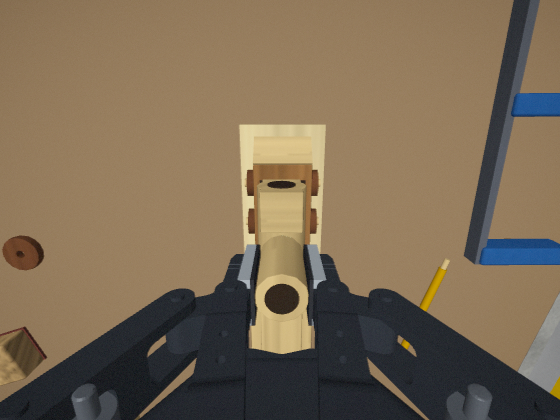

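The chimney is held upright at (282,297). The boiler seat's front edge is at row 190, columns 259 to 304. I'll check the seat centre from that edge.

```bash
python3 - <<'E'
from h import *
c=dict(np.load("/tmp/w6.npz"));a=np.radians(100.6);u=np.array([np.cos(a),np.sin(a)])
e=ray(c,[[259,189],[305,189]],.084)[:,:2]*1000;print(e,np.linalg.norm(e[0]-e[1]),"seat ctr",e.mean(0)-17*u)
E
python3 -m handwheel '[[-1,0,35,0,0],[-1,0,55,0,0],[-1,0,63,0,0],[-1,0,63,0,0],[-1,0,63,0,0]]'; python3 go.py 600.2 181.5 92.8 100.6
```

```text
[[579.10547019 197.84737158]
 [613.89944335 204.32766818]] 35.39229877188827 seat ctr [599.62962973 184.37761894]
clock: 18.25
tcp_pos: [0.6007, 0.1819, 0.1002]
orientation: [0.001, 0.639, 0.769, 0.001]
wrist_force: [-0.1, -0.2, -0.3]
finger_gap: 0.0221
grip_force: 24.8
clock 18.2 tcp [600.7 181.9 100.2] yaw 100.6 gap 22.1 -> shift [-0.3 -0.6  7.4] turn -0.000
```

Target (600,183). Lowering and releasing, then on to the barrel.

```bash
python3 -m handwheel '[[1,-0.5,3,0,0],[1,-0.5,6,0,0],[1,-0.5,8,0,0],[1,-0.5,8,0,0]]';  python3 go.py 600 183 92.8 100.6
```

```text
clock: 18.65
tcp_pos: [0.5998, 0.1828, 0.0928]
orientation: [0.001, 0.639, 0.769, 0.001]
wrist_force: [-2.9, -0.9, 8.4]
finger_gap: 0.0226
grip_force: 25.6
clock 18.6 tcp [599.8 182.8  92.8] yaw 100.6 gap 22.6 -> shift [ 0.1  0.2 -0. ] turn 0.000
```

```bash
python3 -m handwheel '[[0,0,0,0,0.5],[0,0,0,0,0.5],[0,0,0,0,0.5],[0,0,-40,0,0.5],[0,0,-80,0,0.8],[0,0,-110,0,1],[0,0,-110,0,1]]';  python3 go.py 448.4 -176.3 200 80.6
```

```text
clock: 19.35
tcp_pos: [0.6019, 0.1831, 0.2061]
orientation: [0.003, 0.639, 0.769, 0.003]
wrist_force: [1.2, 0.1, -0.6]
finger_gap: 0.0835
grip_force: 0.0
clock 19.4 tcp [601.9 183.1 206.1] yaw 100.6 gap 83.5 -> shift [-325.  -217.     4.3] turn 0.349
```

```bash
python3 -m handwheel '[[-325,-217,4,0.35,1],[-325,-217,4,0.35,1],[-325,-217,4,0.35,1],[-325,-217,4,0.35,1],[-325,-217,4,0.35,1],[-325,-217,4,0.35,1],[-325,-217,4,0.35,1],[-325,-217,4,0.35,1]]';  python3 -m handwheel '[[0,0,0,0,1]]'
python3 - <<'E'
from h import *
from workcell import imaging
c=imaging.read_camera("wrist");cv2.imwrite("pics/w7.png",c["color"]);np.savez("/tmp/w7.npz",**c)
P=cloud(c)
def big(M):
    n,l,st,ce=cv2.connectedComponentsWithStats(M.astype(np.uint8));i=1+st[1:,4].argmax();print(ce[i].round(),st[i,4]);return l==i
print("barrel",rectmask(c,big((np.hypot(P[...,0]-.448,P[...,1]+.176)<.05)&(P[...,2]>.046)&(P[...,2]<.058)),.050))
E
python3 go.py 448.4 -176.3 6 80.6
```

```text
clock: 20.15
tcp_pos: [0.444, -0.1786, 0.1961]
orientation: [-0.0, 0.763, 0.646, -0.0]
wrist_force: [0.6, 0.1, -0.3]
finger_gap: 0.0854
grip_force: 0.0
clock: 20.25
tcp_pos: [0.4437, -0.1806, 0.1961]
orientation: [-0.0, 0.765, 0.644, -0.001]
wrist_force: [-0.0, 0.0, -0.5]
finger_gap: 0.0854
grip_force: 0.0
[289. 184.] 950
barrel [ 451.1 -176.1   34.8   34.    80.2]
clock 20.3 tcp [ 444.4 -178.7  196.1] yaw 80.3 gap 85.5 -> shift [  3.    3.7 190.1] turn -0.006
```

View pics/w7.png

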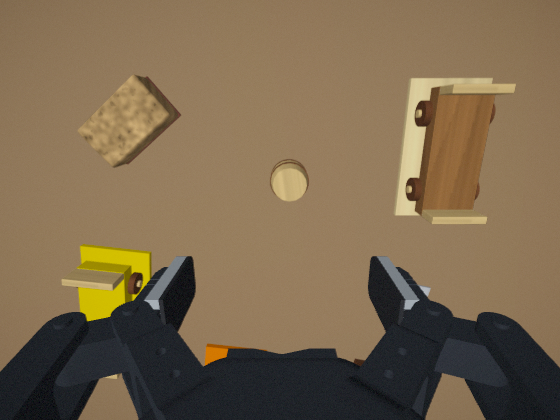

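The barrel is at (289,184) and the brown wagon at (455,150), with its end boards at (477,89) and (455,217).

```bash
python3 - <<'E'
from h import *
c=dict(np.load("/tmp/w7.npz"));P=cloud(c)
n,l,st,ce=cv2.connectedComponentsWithStats(((P[...,2]>.055)&(P[...,2]<.07)&(np.hypot(P[...,0]-.62,P[...,1]+.18)<.1)).astype(np.uint8))
B=[]
for i in range(1,n):
    if st[i,4]>60:
        r=rectmask(c,l==i,.062);B.append(r);print(ce[i].round(),r)
b=np.array(B)[:,:2];d=b[0]-b[1];print("mid",b.mean(0),"dist",np.hypot(*d),"ang",np.degrees(np.arctan2(d[1],d[0])))
e=ray(c,[[411,78],[395,215]],.006)[:,:2]*1000;d=e[0]-e[1];print("strip edge",e,np.hypot(*d),np.degrees(np.arctan2(d[1],d[0])))
u=d/np.hypot(*d);print("ctr from strip",e.mean(0)+42*np.array([u[1],-u[0]]))
E
python3 -m handwheel '[[3,7,50,0,1],[3,7,100,0,1],[3,7,150,0,0.9],[3,7,190,0,0.8],[3,7,190,0,0.8],[3,7,190,0,0.8]]';  python3 -m handwheel '[[0,0,0,0,0],[0,0,0,0,0],[0,0,0,0,0],[0,0,0,0,0],[0,0,0,0,0]]' 30; python3 go.py 451.1 -176.1 6 80.6
```

```text
[482.  89.] [ 630.  -117.9   57.5    8.1   -9.8]
[457. 219.] [ 609.5 -236.4   57.8   10.5   -9.8]
mid [ 619.75 -177.15] dist 120.26013470805694 ang 80.18521332794774
strip edge [[ 593.22698247  -96.92410799]
 [ 567.97731444 -245.04968067]] 150.26220755047478 80.32627211897854
ctr from strip [ 622.00493465 -178.04446439]
clock: 20.9
tcp_pos: [0.4527, -0.1737, 0.0067]
orientation: [-0.001, 0.762, 0.647, -0.0]
wrist_force: [-0.9, 0.0, 0.0]
finger_gap: 0.0683
grip_force: 0.0
clock: 21.4
tcp_pos: [0.4551, -0.1758, 0.0095]
orientation: [0.002, 0.763, 0.646, 0.001]
wrist_force: [0.3, -0.1, 5.4]
finger_gap: 0.0392
grip_force: 29.7
clock 21.4 tcp [ 455.1 -175.8    9.5] yaw 80.6 gap 39.2 -> shift [-0.9 -4.   3.5] turn -0.001
```

```bash
python3 go.py 621 -177 130 80.3; python3 -m handwheel '[[0,0,-45,0,0],[0,0,-90,0,0],[0,0,-122,0,0],[27,164,-122,0,0],[27,164,-122,0,0],[27,164,-122,0,0],[27,164,-122,0,0],[27,164,-122,0,0]]';  python3 -m handwheel '[[0,0,0,0,0]]'; python3 go.py 621 -177 60 80.3
```

```text
clock 21.4 tcp [ 455.1 -175.8    9.5] yaw 80.6 gap 39.2 -> shift [  25.9  164.4 -119.7] turn 0.004
clock: 22.2
tcp_pos: [0.6222, -0.1754, 0.13]
orientation: [0.002, 0.763, 0.647, 0.001]
wrist_force: [0.1, 0.1, -0.6]
finger_gap: 0.0393
grip_force: 30.8
clock: 22.3
tcp_pos: [0.6191, -0.1751, 0.1297]
orientation: [0.0, 0.763, 0.647, -0.0]
wrist_force: [-0.5, 0.1, -0.0]
finger_gap: 0.0388
grip_force: 30.8
clock 22.3 tcp [ 619.1 -175.1  129.7] yaw 80.6 gap 38.8 -> shift [-1.5  2.2 69.7] turn 0.005
```

```bash
python3 -m handwheel '[[-1.5,2,40,0,0],[-1.5,2,65,0,0],[-1.5,2,76,0,0],[-1.5,2,76,0,0],[-1.5,2,76,0,0]]'; python3 go.py 621 -177 47.5 80.3
```

```text
clock: 22.8
tcp_pos: [0.6211, -0.1775, 0.0544]
orientation: [0.001, 0.763, 0.646, 0.0]
wrist_force: [-0.2, -0.5, -0.4]
finger_gap: 0.0392
grip_force: 30.8
clock 22.8 tcp [ 621.1 -177.5   54.4] yaw 80.5 gap 39.2 -> shift [ 0.4 -0.2  6.9] turn 0.004
```

```bash
python3 -m handwheel '[[0,0,3,0,0],[0,0,6,0,0],[0,0,7.5,0,0],[0,0,7.5,0,0]]'; python3 -m handwheel '[[0,0,0,0,0.75],[0,0,0,0,0.75],[0,0,0,0,0.75],[0,0,-40,0,0.75],[0,0,-80,0,0.8],[-50,0,-130,0,1],[-100,0,-170,0,1],[-150,0,-170,0,1]]'
python3 - <<'E'
from h import *
from workcell import imaging
t=imaging.read_camera("top");s=imaging.read_camera("side")
a=cv2.resize(t["color"][125:190,140:320],(800,289),interpolation=cv2.INTER_CUBIC)
b=cv2.resize(s["color"][160:325,130:320],(358,311),interpolation=cv2.INTER_CUBIC)
o=np.zeros((600,800,3),np.uint8);o[:289]=a;o[289:,:358]=b;cv2.imwrite("pics/end.png",o)
np.savez("/tmp/end.npz",**t)
P=cloud(t)
for n,x,y,lo,hi,z in(("roof",.6206,.0725,.092,.115,.098),("chimney",.600,.182,.11,.14,.126),("barrel",.621,-.178,.08,.10,.088),("boiler",.6048,.157,.07,.105,.075)):
    M=(np.hypot(P[...,0]-x,P[...,1]-y)<.05)&(P[...,2]>lo)&(P[...,2]<hi)
    print(n,M.sum(),rectmask(t,M,z) if M.any() else "")
E
```

```text
clock: 23.2
tcp_pos: [0.6219, -0.1774, 0.0475]
orientation: [0.001, 0.763, 0.646, 0.0]
wrist_force: [-3.0, 1.0, 7.9]
finger_gap: 0.0389
grip_force: 31.5
clock: 24.0
tcp_pos: [0.6025, -0.2975, 0.2114]
orientation: [0.003, 0.762, 0.648, 0.001]
wrist_force: [1.2, -0.4, -0.8]
finger_gap: 0.0854
grip_force: 0.0
roof 332 [617.9  73.   71.8  51.1 -78.6]
chimney 57 [597.6 181.3  24.2  21.2  88.3]
barrel 104 [ 617.5 -179.4   34.1   33.9   -1.7]
boiler 269 [603.1 155.3  91.6  38.1 -81. ]
```

View pics/end.png

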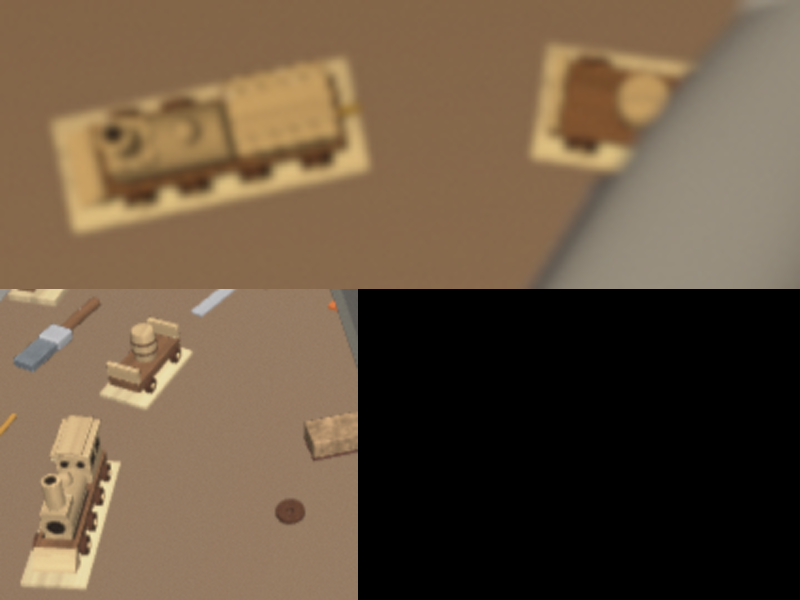

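The final picture shows the train assembled: cab with roof at the rear, boiler with its seat and chimney towards the cowcatcher, and the barrel upright mid-wagon. The measured centres of roof, boiler, chimney and barrel are within about 4 mm of target, and the robot is clear of everything.

```bash
python3 -m handwheel '[[0,0,0,0,1],[0,0,0,0,1],[0,0,0,0,1]]'; python3 -c "
from workcell import workorder
print(workorder.hand_in())"
```

```text
clock: 24.4
tcp_pos: [0.6009, -0.2953, 0.206]
orientation: [-0.001, 0.762, 0.647, -0.0]
wrist_force: [-0.3, -0.8, 0.8]
finger_gap: 0.0854
grip_force: 0.0
the job is handed in; nothing more can be done
None
```

I dry-fitted the train in the order asked and handed it in at 24.4 s; the roof, boiler, chimney and barrel measured within about 4 mm of target, the cab showed on its outline, and the hand-in returned no verdict.

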